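# Pull down the cup cupboard's sash with the hook pole

## Task

Take the hook pole off the fork at the end of the bamboo dish rack, hook it into the brass ring on the teal cupboard's sash and pull the sash down until its catch has snapped and it stays down by itself. Pull only with the pole, keep the hand off the cupboard, do not force anything (never more than 20 newtons between pole and cupboard), and leave the teapot and cups where they are. Then unhook and hang the pole back in its fork the way it hung before.

Things in the scene. Friction and masses are not known exactly. Their poses are not given: they have to be found in the camera images.
- pole: Loose hook pole, about 100 g, hanging upright in the rack's fork. Origin: stem axis at the collar's underside; z up, x the way the hook points. Red handle 18 x 18 mm, z +4 to +70 mm (grasp from above). Square collar 36 x 36 mm, z 0 to +6, rests on the fork. Steel stem 10 mm thick down to z -85.
- hook_tip (a point): Lower end of the pole's hook, at (32, 0, -97.5) mm in the pole's frame, same axes. From the stem's foot a toe 7 mm thick runs along +x (centre line z -85, underside z -88.5) and at x = 32 turns down into a lip 7 mm thick ending here. The toe rests on the ring's bottom bar from above, the bar between stem (face at x = 5) and lip (face at x = 28.5).
- rack: Bamboo dish rack, fixed. Origin: on the counter under the middle of the fork's seat. The rack (90 mm high, plates in it up to 150 mm) stretches from x = -40 to -280 mm, y = +-150; the fork points along +x, away from the rack, and is open at that end.
- fork (a point): The fork's seat: middle of the slot on its top face, 125 mm above the counter; axes as the rack's. Slot 18 mm wide between two prongs that reach to x = +22 mm; blind end at x = -9. The pole hangs with its origin within 2 mm of this point and its hook along +x, out of the slot, so it lifts straight up and is lowered straight down.
- cupboard: Teal cup cupboard, fixed, 180 mm deep (x), 260 mm wide (y), 290 mm high. Origin: the middle of its underside; the front, with the sash, faces its own -x (front edges of the sash guides at x = -106 mm). The hook enters the ring by moving along the cupboard's +x.
- ring (a point): Centre of the upright brass ring on the sash: inner diameter 26 mm, wire 5 mm, axis along the cupboard's x; axes as the cupboard's. It stands 32 mm ahead of the sash's face on a stalk at the ring's top, 134 mm ahead of the cupboard's centre. 215 mm above the counter with the sash up; goes straight down with the sash.
- sash (a joint): Travel of the cream sash (236 x 120 mm, 0.35 kg) downwards, m; 0 = fully up, the start. Counterbalanced: uncaught, it is drawn up again with 3 to 7 N. At the bottom a spring catch adds about 5 N over 15 mm and clicks over; 2 to 3 mm farther is a hard stop.
- catch_tooth (a point): Brass tooth at the sash's lower corner, which a sprung steel pin snaps over. Pin and stop are adjusted together and not measured: the stop lies anywhere from 69 to 101 mm of sash travel and must be felt (load rising steeply past about 13 N; 15 N against the stop is ample, 20 N the most allowed). Caught, the sash stays within 2 mm of the stop with the hook off.
- teapot: White porcelain teapot, loose, 104 mm across its body, 165 mm over spout and handle, 110 mm high, standing in the blue tray (190 x 300 x 20 mm). Origin: centre of its underside. To be left alone.
- cup_a: White tea cup in the tray, loose, 60 mm wide, 45 mm high. Origin: centre of its underside. To be left alone.
- cup_b: White tea cup on the counter, loose, 60 mm wide, 45 mm high. Origin: centre of its underside. To be left alone.
Not all that is in view belongs to the job. What is meant by the pole is not blue, and is the smaller of those in its own colour.

How it is judged:
By the outcome, as a careful person would: the job done as asked, in the order asked, and still so for the second after the job is handed in, with the robot touching nothing.
It also fails if it takes over 64 s, if anything falls off the work surface, if the arm or the gripper's body presses on something with over 40 N, if the wrist force passes 120 N, or if a joint passes its speed limit or range.

## Robot

A 7-joint arm with a two-finger parallel gripper is mounted at the origin on the work surface. World frame = base frame: x ahead of the robot, y to its left, z up, the work surface at z = 0. Lengths are in m, angles in rad, forces in N, time in s.
With the tool pointing down it reaches from about 0.425 to 0.825 m from the base axis. Payload 3.6 kg.
Tool frame: the origin (TCP) lies where the fingers leave the gripper's body, on its centre line; the fingertips stand 73 mm ahead of it and the grasp point (between the pads) lies 54 mm ahead of it; x points along the fingers, y is the direction in which the jaws open and shut, and the axes are right-handed (so a half turn about x gives the same grasp; the last joint's range is limited). The gripper opens to 85 mm and grips with 20 to 120 N. Pads are 22 mm wide; open, the fingers measure 114 mm over their backs; the gripper's body (76 mm by 85 mm) begins 54 mm behind the grasp point. The pads swing forward as they close: fully open they stand 13 mm farther back than shut.
Start: joints at [1.143, 0.615, -0.013, 1.423, 0.008, 1.103, -0.04], TCP at [0.254, -0.598, 0.304] pointing down, gripper open.
Joint ranges: [-3.12, 3.12], [-0.3, 2.06], [-1.34, 1.32], [0.26, 2.42], [-1.36, 4.5], [0.01, 1.98], [-2.84, 2.84]. Speed limits (rad/s): [2.79, 2.79, 3.14, 3.14, 3.14, 3.14, 3.14].

## Interface

Orientations are given as a unit quaternion [x, y, z, w].
In Python, from station import arm, snapshot, camera_info, ticket gives the robot as it stands. Calls block until the motion is done:
- arm.movep(position, orientation): joint-space move of the TCP to a pose.
- arm.line_to(position, velocity=0.15, ori=None): straight line of the TCP; ori=None keeps the orientation; velocity is the mean speed in m/s.
- arm.move_j(angles): joint-space move.
- arm.move_gripper(opening, effort=None): opening from 0.0 (shut) to 1.0 (fully open); effort is the grip in N (None keeps the last); returns when the fingers have stopped.
- arm.pause(seconds).
- arm.ik(position, orientation): joint angles nearest the present ones, or None.
- snapshot(name): name is "side" or "top" or "wrist"; returns the picture (384x512x3 uint8, blue, green, red); there is no depth.
- camera_info(name): a dict with "fx", "fy", "cx", "cy" (pixels), "R" (3x3) and "t" (3): a world point X has camera coordinates R X + t; the wrist camera has in their place "T_tool_cam" (4x4, takes a point from camera to tool coordinates, whose origin is the TCP and whose axes are the tool frame's). Camera axes: x right, y down, z forward; pixel columns grow to the right and rows downward; lengths in m; the calibration is good to about 2 mm. A picture is of the moment at which its call begins: read the wrist's pose just before it. camera_info takes no time and is no camera call.
A pose or a line that the arm cannot do raises arm.MotionError and nothing moves.
- ticket.finish_job(): hands the job in, once; it reports no verdict.
Readings, each from a call of its own:
- arm.read_time(): time.
- arm.read_joint_positions(): joint angles.
- arm.read_dq(): joint speeds.
- arm.read_effort(): joint torques, N m.
- arm.read_tool_pos(): TCP position.
- arm.read_eef_rot(): TCP orientation.
- arm.read_ft_force(): force on the tool from outside, world axes, zero at the start.
- arm.read_wrist_torque(): the same for the moment, N m.
- arm.read_opening(): opening from 0.0 (shut) to 1.0 (fully open).
Only numpy, scipy, OpenCV 4.12 (cv2) and the standard library are available. Lean on these libraries where they do the work, as an engineer would, in place of code of your own. Each camera call takes 0.05 s, during which the arm holds its last target. There are 200 camera calls.

## Working session

There is one attempt and no reset: what is moved stays moved. The work goes in short steps, each a Python script; the robot and the scene stay as the last script left them, time stands still between calls to the robot, and variables do not carry over. Pictures are saved under pics/ and viewed, about 8 in all and at most 12, crops included, and the job is handed in when it is done.

```bash
ls; mkdir -p pics
python3 - <<'E'
from station import arm,snapshot,camera_info
import cv2,numpy as np
for n in("side","top","wrist"):
    cv2.imwrite(f"pics/{n}0.png",snapshot(n)); 
    c=camera_info(n); print(n,{k:np.round(np.array(v),4).tolist() for k,v in c.items()})
a=[cv2.imread(f"pics/{n}0.png") for n in("side","top")]
print(arm.read_time(),arm.read_tool_pos(),arm.read_eef_rot(),arm.read_ft_force())
E
```

```text
pics
side {'fx': 494.2059, 'fy': 494.2059, 'cx': 264.8645, 'cy': 188.3815, 'R': [[-0.7637, 0.6455, -0.0065], [0.5163, 0.6047, -0.6065], [-0.3876, -0.4665, -0.7951]], 't': [0.4102, -0.114, 1.6544]}
top {'fx': 493.2205, 'fy': 493.2205, 'cx': 260.7334, 'cy': 186.9129, 'R': [[-0.0202, -0.9998, -0.0058], [-0.9965, 0.0206, -0.0816], [0.0817, 0.0041, -0.9967]], 't': [-0.0584, 0.4741, 1.701]}
wrist {'fx': 282.9629, 'fy': 282.9629, 'cx': 257.6428, 'cy': 195.0589, 'T_tool_cam': [[0.0003, -0.2595, 0.9657, -0.0688], [1.0, -0.0001, -0.0003, -0.0002], [0.0002, 0.9657, 0.2595, -0.0641], [0.0, 0.0, 0.0, 1.0]]}
0.15 [ 0.25345733 -0.59805874  0.30298809] [-0.69279471 -0.14149909  0.69310168 -0.14008411] [-0.11976031 -0.66644931  0.48092782]
```

View pics/side0.png

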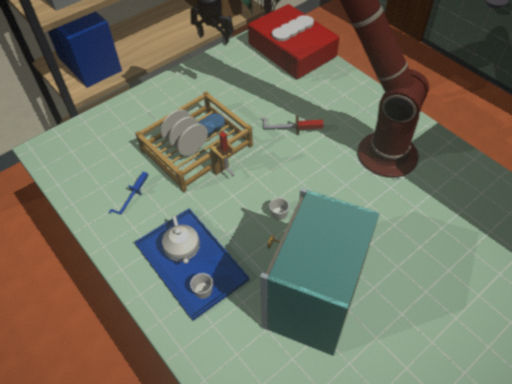

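View pics/top0.png

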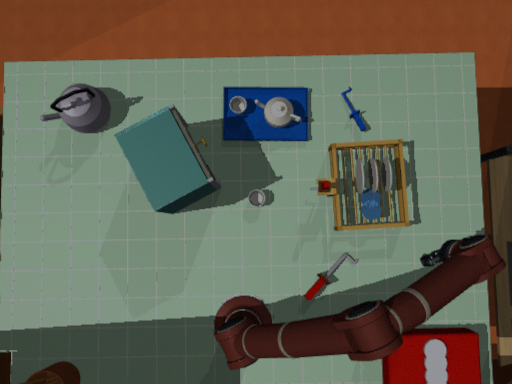

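The candidates are the small red pole upright in the rack's fork (top 325,186; side 223,145), the larger red hook pole lying on the counter (top 330,275) and the blue one (top 355,110). The pole in the fork fits: it is red, the smaller of the two reds, and it hangs upright. I'll confirm that in a crop and measure.

```bash
cat > h.py <<'E'
import cv2,numpy as np
from station import camera_info
def ray(n,u,v):
    c=camera_info(n);R=np.array(c["R"]);t=np.array(c["t"])
    d=R.T@np.array([(u-c["cx"])/c["fx"],(v-c["cy"])/c["fy"],1]);return -R.T@t,d
def plane(n,u,v,z):
    o,d=ray(n,u,v);return o+d*(z-o[2])/d[2]
def tri(a,b):
    (o1,d1),(o2,d2)=ray(*a),ray(*b)
    s=np.linalg.lstsq(np.c_[d1,-d2],o2-o1,rcond=None)[0]
    p,q=o1+s[0]*d1,o2+s[1]*d2;return (p+q)/2,np.linalg.norm(p-q)
E
python3 - <<'E'
from h import *
T=cv2.imread("pics/top0.png");S=cv2.imread("pics/side0.png")
def crop(I,x,y,w,h,k):return cv2.resize(I[y:y+h,x:x+w],None,fx=k,fy=k,interpolation=cv2.INTER_CUBIC)
m=np.vstack([np.hstack([crop(T,300,165,50,37,8),crop(S,200,120,50,37,8)]),np.hstack([crop(T,180,125,50,37,8),crop(S,250,222,50,37,8)])])
cv2.imwrite("pics/m1.png",m)
def blobs(I,lo,hi,x,y,w,h,tag):
    H=cv2.cvtColor(I,cv2.COLOR_BGR2HSV);M=cv2.inRange(H,lo,hi)
    Z=np.zeros_like(M);Z[y:y+h,x:x+w]=M[y:y+h,x:x+w]
    n,l,s,c=cv2.connectedComponentsWithStats(Z)
    for i in range(1,n):
        if s[i,4]>4:print(tag,s[i],c[i].round(1))
    return Z
red=((0,170,60),(6,255,255))
blobs(T,*red,300,165,50,37,"Tred");blobs(S,*red,200,120,50,45,"Sred")
br=((12,110,60),(30,255,255))
blobs(T,*br,190,125,40,37,"Tbrass");blobs(S,*br,250,222,40,37,"Sbrass")
Z=blobs(T,((82,70,40),(98,255,255)),105,95,125,125,"Tteal")
k=max(cv2.findContours(Z,0,2)[0],key=cv2.contourArea);r=cv2.minAreaRect(k);b=cv2.boxPoints(r)
print([plane("top",*p,.29).round(4).tolist() for p in b])
a=cv2.approxPolyDP(k,4,True)[:,0];print([(p.tolist(),plane("top",*map(float,p),.29).round(3).tolist()) for p in a])
Z=blobs(T,((10,90,90),(28,255,255)),318,130,100,105,"Track")
k=max(cv2.findContours(Z,0,2)[0],key=cv2.contourArea);b=cv2.boxPoints(cv2.minAreaRect(k));print(b.tolist(),[plane("top",*p,.09).round(4).tolist() for p in b])
E
```

```text
Tred [321 182   9   7  46] [324.8 184.9]
Sred [221 133   5   4  12] [222.7 134.4]
Tbrass [195 137  12   9  29] [201.3 141.6]
Sbrass [269 236   4   8  20] [270.4 239.3]Traceback (most recent call last):
  File "<stdin>", line 17, in <module>
TypeError: blobs() missing 1 required positional argument: 'tag'
```

View pics/m1.png

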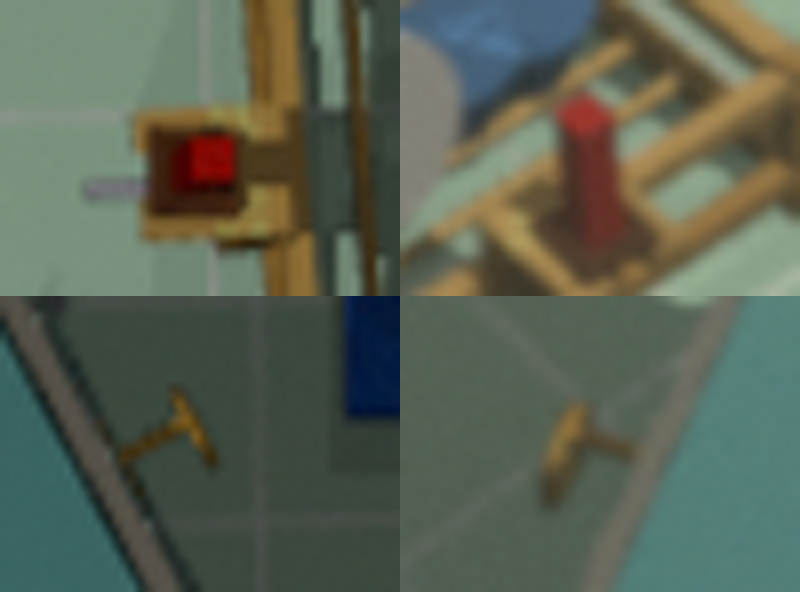

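The crop confirms it: a small red square handle with its collar in the bamboo fork (top 326,185) and the steel toe pointing left, which is world +y. The ring is at top (204,141) and side (270,241). Next I compute the poses.

Run:
```python
from h import *
T=cv2.imread("pics/top0.png")
H=cv2.cvtColor(T,cv2.COLOR_BGR2HSV)
def big(lo,hi,x,y,w,h):
    M=cv2.inRange(H,lo,hi);Z=np.zeros_like(M);Z[y:y+h,x:x+w]=M[y:y+h,x:x+w]
    return max(cv2.findContours(Z,0,2)[0],key=cv2.contourArea)
ht=plane("top",326.2,184.6,.195);print("handle top@.195",ht,"tri",tri(("top",326.2,184.6),("side",222.7,133.9)))
col=plane("top",300+196/8-.44,165+170/8-.44,.131);print("collar@.131",col)
toe0=plane("top",300+85/8-.44,165+188/8-.44,.04);print("toe end@.04 (expect 35.5mm from origin)",toe0)
rt=tri(("top",203.8,141.0),("side",269.8,241.4));print("ring tri",rt,"plane",plane("top",203.8,141,.215))
e=[plane("top",*p,.215)[:2] for p in((201.4,136.3),(206.2,145.7))];d=e[1]-e[0];print("ring dir",d,np.linalg.norm(d),np.degrees(np.arctan2(d[1],d[0])))
k=big((82,70,40),(98,255,255),105,95,125,125)
for nm,b in(("rect",cv2.boxPoints(cv2.minAreaRect(k))),("poly",cv2.approxPolyDP(k,4,True)[:,0].astype(float))):
    for p in b:print(nm,p,plane("top",*p,.29).round(4))
k=big((10,90,90),(28,255,255),318,130,100,105)
for p in cv2.boxPoints(cv2.minAreaRect(k)):print("rack",p,plane("top",*p,.09).round(4))
from station import arm
```

```text
handle top@.195 [ 0.46138463 -0.27374521  0.195     ] tri (array([ 0.46266737, -0.27491444,  0.19476122]), np.float64(0.003363259008212637))
collar@.131 [ 0.46294343 -0.27491768  0.131     ]
toe end@.04 (expect 35.5mm from origin) [ 0.4635807  -0.23830064  0.04      ]
ring tri (array([0.60472731, 0.10379749, 0.21808427]), np.float64(0.003930465884422967)) plane [0.60387002 0.10553725 0.215     ]
ring dir [-0.02992389 -0.01464023] 0.03331329287657196 -153.92986258432884
rect [113.31616 134.72348] [0.615  0.3651 0.29  ]
rect [167.90088 105.48166] [0.6998 0.2025 0.29  ]
rect [209.05054 182.29434] [0.4673 0.0825 0.29  ]
rect [154.46582 211.53616] [0.3847 0.2434 0.29  ]
poly [167. 107.] [0.6952 0.2052 0.29  ]
poly [115. 134.] [0.6171 0.3601 0.29  ]
poly [155. 210.] [0.3891 0.2418 0.29  ]
poly [207. 183.] [0.4654 0.0885 0.29  ]
rack [314.68137 144.22124] [ 0.6073 -0.2528  0.09  ]
rack [403.48666 138.30089] [ 0.6211 -0.552   0.09  ]
rack [409.30527 225.57967] [ 0.3281 -0.5584  0.09  ]
rack [320.49997 231.50002] [ 0.3145 -0.2636  0.09  ]
```

```bash
cat >> h.py <<'E'
from scipy.spatial.transform import Rotation as Ro
def ori(deg,tilt=0):
    a=np.radians(deg);x=np.array([0,0,-1.]);z=np.array([np.cos(a),np.sin(a),0])
    return Ro.from_matrix(np.c_[x,np.cross(z,x),z]).as_quat()
def wcam(p,q):
    c=camera_info("wrist");W=np.eye(4);W[:3,:3]=Ro.from_quat(q).as_matrix();W[:3,3]=p
    return c,W@np.array(c["T_tool_cam"])
def wplane(p,q,u,v,z):
    c,W=wcam(p,q);d=W[:3,:3]@np.array([(u-c["cx"])/c["fx"],(v-c["cy"])/c["fy"],1]);o=W[:3,3]
    return o+d*(z-o[2])/d[2]
def wproj(p,q,X):
    c,W=wcam(p,q);y=W[:3,:3].T@(np.asarray(X)-W[:3,3]);return y[0]/y[2]*c["fx"]+c["cx"],y[1]/y[2]*c["fy"]+c["cy"]
E
python3 - <<'E'
from h import *
from station import arm,snapshot
q=ori(92);print(arm.ik([.462,-.274,.37],q))
arm.movep([.462,-.274,.37],q)
p,q=arm.read_tool_pos(),arm.read_eef_rot()
I=snapshot("wrist");cv2.imwrite("pics/w1.png",I);print(arm.read_time(),p.tolist(),q.tolist(),arm.read_ft_force())
H=cv2.cvtColor(I,cv2.COLOR_BGR2HSV);M=cv2.inRange(H,(0,150,50),(8,255,255))|cv2.inRange(H,(174,150,50),(180,255,255))
for k in cv2.findContours(M,0,2)[0]:
    if cv2.contourArea(k)>100:print(cv2.boundingRect(k),cv2.minAreaRect(k))
E
```

```text
[ 0.18952329  0.40062225  0.44967568  1.65919465 -0.18900087  1.12503705
 -2.41665949]
2.2417 [0.4617423674639634, -0.2744803936878856, 0.3699867080655464] [0.5085585467353808, -0.49143757463384824, -0.5084665370648318, -0.49124239990629515] [ 0.13563888  0.02836254 -0.35678386]
(246, 170, 21, 32) ((256.0, 185.5), (31.0, 20.0), 90.0)
(464, 169, 48, 49) ((488.6230773925781, 195.5266571044922), (52.69671630859375, 21.71346664428711), 49.08561706542969)
```

View pics/w1.png

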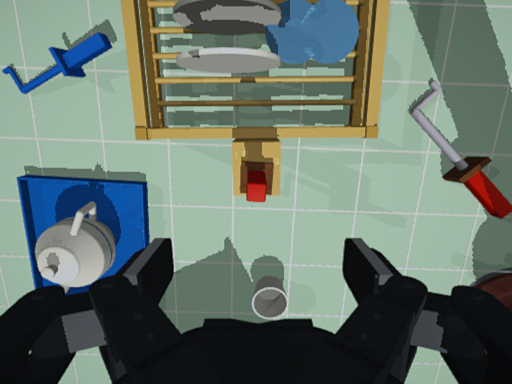

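The picture shows the handle at (256,185) with its bright top face at the lower end around (257,193). Fork and rack look nearly aligned with the image. I'll refine yaw and position numerically.

Run:
```python
from h import *
p=[0.4617423674639634, -0.2744803936878856, 0.3699867080655464];q=[0.5085585467353808, -0.49143757463384824, -0.5084665370648318, -0.49124239990629515]
I=cv2.imread("pics/w1.png");H=cv2.cvtColor(I,cv2.COLOR_BGR2HSV)
print("V col256",H[165:206,256,2].tolist())
M=cv2.inRange(H,(0,150,150),(8,255,255));M[:,:230]=0;M[:,280:]=0
k=max(cv2.findContours(M,0,2)[0],key=cv2.contourArea);r=cv2.boundingRect(k);print(r,cv2.minAreaRect(k))
u,v=r[0]+r[2]/2-.5,r[1]+r[3]/2-.5;print("handle top",wplane(p,q,u,v,.195))
# rack rail outer edge (lowest bamboo pixel per column), fork side edges
B=cv2.inRange(H,(12,90,60),(28,255,255))
P=[]
for u in list(range(150,225))+list(range(290,365)):
    c=np.where(B[100:160,u])[0]
    if len(c):P.append(wplane(p,q,u,100+c.max(),.09)[:2])
P=np.array(P);vx,vy,_,_=cv2.fitLine(P.astype(np.float32),cv2.DIST_HUBER,0,1e-4,1e-4).ravel();print("rail deg",np.degrees(np.arctan(vy/vx)))
L=[];R=[]
for v in range(150,188):
    c=np.where(B[v,225:290])[0]
    if len(c):L.append(wplane(p,q,225+c.min(),v,.125)[:2]);R.append(wplane(p,q,225+c.max(),v,.125)[:2])
for n,E in(("L",L),("R",R)):
    f=cv2.fitLine(np.array(E,np.float32),cv2.DIST_HUBER,0,1e-4,1e-4).ravel();print(n,np.degrees(np.arctan2(f[1],f[0])),np.median(E,0))
cv2.imwrite("pics/w1c.png",cv2.resize(I[120:210,215:300],None,fx=6,fy=6,interpolation=cv2.INTER_CUBIC))
```

```text
V col256 [58, 59, 58, 57, 54, 64, 73, 72, 72, 72, 73, 74, 74, 73, 73, 73, 71, 77, 111, 156, 179, 186, 186, 186, 186, 187, 188, 188, 189, 190, 190, 191, 192, 193, 194, 191, 178, 168, 195, 192, 190]
(247, 184, 19, 18) ((256.0, 192.5), (17.0, 18.0), 90.0)
handle top [ 0.46182157 -0.27720287  0.195     ]
rail deg 2.3249574
L -86.21641 [ 0.48831353 -0.2858816 ]
R -88.95851 [ 0.43645828 -0.28764558]
```

View pics/w1c.png

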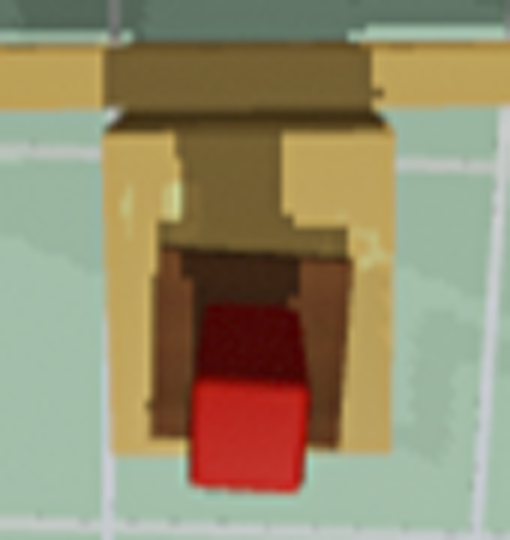

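The collar and handle edges slope about 3° in the crop, so the pole sits at about 89° yaw, while the rail and fork sides put the rack at 92.3°. I'll grasp now.

Run:
```python
from h import *
from station import arm,snapshot
q=ori(89.5)
arm.line_to([.462,-.2755,.30],.2,q)
arm.line_to([.462,-.2755,.229],.12)
print("ft",arm.read_ft_force())
arm.move_gripper(0.0,80);print("open",arm.read_opening(),arm.read_ft_force(),arm.read_tool_pos())
arm.line_to([.462,-.2755,.25],.05);print(arm.read_ft_force())
arm.line_to([.462,-.2755,.405],.2)
arm.pause(.2);print(arm.read_opening(),arm.read_ft_force(),arm.read_wrist_torque(),arm.read_time())
p,q=arm.read_tool_pos(),arm.read_eef_rot();print(p.tolist(),q.tolist())
a=snapshot("side");b=snapshot("top");w=snapshot("wrist")
for n,i in zip("abw",(a,b,w)):cv2.imwrite(f"pics/g_{n}.png",i)
from station import camera_info
def proj(n,X):
    c=camera_info(n);y=np.array(c["R"])@X+np.array(c["t"]);return int(y[0]/y[2]*c["fx"]+c["cx"]),int(y[1]/y[2]*c["fy"]+c["cy"])
def crop(I,n):
    u,v=proj(n,np.array([.462,-.27,.29]));return cv2.resize(I[max(v-40,0):v+40,u-50:u+50],(400,320),interpolation=cv2.INTER_CUBIC)
c=np.hstack([crop(a,"side"),cv2.resize(w[60:320,90:415],(400,320))]);cv2.imwrite("pics/g.png",c);print(proj("side",np.array([.462,-.27,.29])))
```

```text
ft [-1.57144459 -0.23509518 -0.01904283]
open 0.20401028580002448 [1.29730814 1.16006402 1.17245943] [ 0.4621089  -0.27555813  0.22923805]
[ 0.54657253 -0.00962734 -0.86150772]
0.19791834666451943 [-0.17191182  0.31440951 -1.73844643] [-0.01709615 -0.02523745  0.05349556] 5.8
[0.46175248472861063, -0.27519367475859624, 0.4037378659217405] [-0.4969053983633382, 0.5024888019821112, 0.4987188852003778, 0.501866020472045]
(222, 111)
```

View pics/g.png

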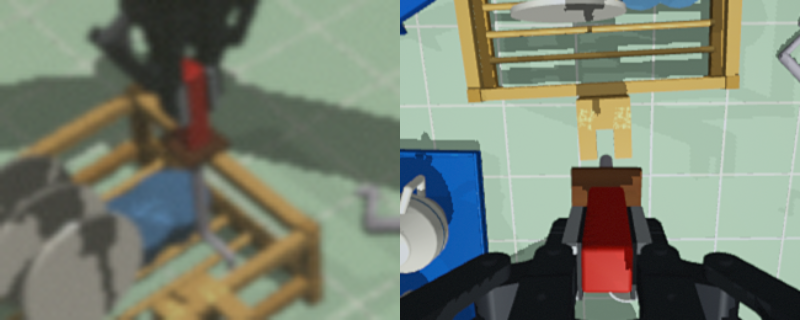

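The pole is held upright with its stem, toe and collar free. The wrist view shows the handle's top face centred between the pads. Next I check where the pole sits in the hand.

Run:
```python
from h import *
I=cv2.imread("pics/g_w.png");H=cv2.cvtColor(I,cv2.COLOR_BGR2HSV)
c=camera_info("wrist");T=np.array(c["T_tool_cam"])
def pr(X):
    y=T[:3,:3].T@(np.array(X)-T[:3,3]);return (y[:2]/y[2]*c["fx"]+[c["cx"],c["cy"]]).round(1)
M=cv2.inRange(H,(0,150,140),(8,255,255));M[:,:230]=0;M[:,290:]=0
k=max(cv2.findContours(M,0,2)[0],key=cv2.contourArea);print("top face",cv2.boundingRect(k),cv2.minAreaRect(k))
for d in(.032,.034,.036):print("pred top back/front, d",d,pr([d,0,-.009]),pr([d,0,.009]))
print("collar back bottom/top",pr([.104,0,-.018]),pr([.098,0,-.018]),pr([.104,-.018,-.018]),pr([.104,.018,-.018]))
print("handle back base",pr([.098,0,-.009]), "tip",pr([.104+.0975,0,.032]))
print(H[190:240,262].tolist()[:0],[(v,H[v,240].tolist(),H[v,265].tolist()) for v in range(192,236,2)])
```

```text
top face (238, 262, 40, 36) ((257.5, 279.5), (35.0, 39.0), 90.0)
pred top back/front, d 0.032 [253.8 268. ] [254.  307.1]
pred top back/front, d 0.034 [253.9 265.5] [254.  304.1]
pred top back/front, d 0.036 [253.9 263.1] [254.1 301.1]
collar back bottom/top [255.3 197.4] [255.2 200. ] [226.9 197.4] [283.7 197.4]
handle back base [255.3 213.9] tip [256.2 219.1]
[] [(192, [69, 36, 207], [68, 33, 206]), (194, [68, 36, 199], [68, 36, 200]), (196, [22, 75, 51], [21, 70, 51]), (198, [12, 170, 63], [13, 170, 63]), (200, [12, 174, 66], [12, 162, 66]), (202, [12, 159, 69], [12, 160, 67]), (204, [13, 170, 66], [12, 164, 67]), (206, [12, 170, 66], [12, 162, 66]), (208, [12, 163, 64], [12, 160, 62]), (210, [12, 166, 63], [12, 167, 61]), (212, [11, 166, 60], [2, 216, 79]), (214, [12, 165, 93], [1, 227, 81]), (216, [13, 163, 119], [1, 230, 81]), (218, [13, 164, 118], [0, 224, 81]), (220, [13, 167, 119], [1, 233, 81]), (222, [14, 164, 121], [1, 230, 81]), (224, [13, 162, 120], [0, 230, 81]), (226, [12, 165, 119], [1, 236, 82]), (228, [0, 51, 25], [2, 233, 83]), (230, [98, 68, 15], [1, 221, 83]), (232, [120, 17, 15], [1, 246, 81]), (234, [120, 27, 19], [1, 236, 82])]
```

Run:
```python
from h import *
from station import arm,snapshot
psi=117.2;a=np.radians(psi);cx=np.array([np.cos(a),np.sin(a),0]);cy=np.array([-np.sin(a),np.cos(a),0])
ring=np.array([.6043,.1045,.215])
p=ring-.03*cx+.05*cy;p[2]=.4475
q=ori(psi);print(p,arm.ik(p,q))
arm.movep(p,q);arm.pause(.1)
P,Q=arm.read_tool_pos(),arm.read_eef_rot();w=snapshot("wrist");cv2.imwrite("pics/r_w.png",w)
np.savez("r.npz",P=P,Q=Q);print(arm.read_time(),P,Ro.from_quat(Q).as_matrix()[:,2],arm.read_ft_force(),wproj(P,Q,ring))
cv2.imwrite("pics/r.png",cv2.resize(w[120:280,130:330],(800,640)[:2] if 0 else (750,600),interpolation=cv2.INTER_CUBIC))
```

```text
[0.57354212 0.05496261 0.4475    ] [-0.33139537  0.40698255  0.31369775  1.40321237 -0.12548892  1.35095819
 -2.68121557]
7.425 [0.57347823 0.05245377 0.44752125] [-0.45322393  0.89139599 -0.0011248 ] [ 0.82054148  0.07440056 -1.1094743 ] (np.float64(210.603465699505), np.float64(209.60718697525272))
```

View pics/r.png

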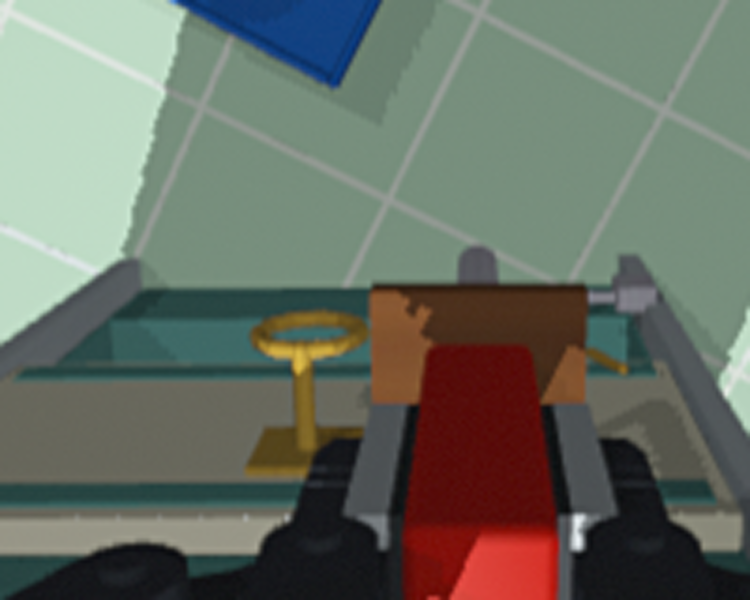

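The picture shows the ring's ellipse centred at about pixel (212.3,209.0), against a predicted (210.6,209.6), so the ring estimate holds to 2 mm. Cupboard edges run level in the image, so the yaw is right. Next is insertion.

```bash
cat >> h.py <<'E'
psi=117.2;_a=np.radians(psi);CX=np.array([np.cos(_a),np.sin(_a),0]);CY=np.array([-np.sin(_a),np.cos(_a),0])
try:
    _r=np.load("r.npz");RING=wplane(_r["P"],_r["Q"],212.3,209.0,.215)
except Exception: pass
def tcp(o): # TCP for a pole origin at o, pole along psi
    return np.asarray(o)+.0015*CX+[0,0,.104]
E
python3 - <<'E'
from h import *
from station import arm,snapshot
print("ring",RING)
q=ori(psi)
def at(back,z,lat=0):
    o=RING-back*CX+lat*CY;o[2]=z;return tcp(o)
arm.line_to(at(.09,.345,.045),.2,q)
arm.line_to(at(.09,.345,0),.2)
arm.line_to(at(.085,.3035),.15);arm.pause(.3)
f0=arm.read_ft_force();np.save("f0.npy",f0);e=arm.read_tool_pos()-at(.085,.3035);print("err",e,"f0",f0,arm.read_time())
for b in(.06,.05,.04,.032,.024,.017):
    arm.line_to(at(b,.3035)-[0,0,e[2]],.06);f=arm.read_ft_force()-f0;print(b,f.round(2))
    if np.linalg.norm(f)>5:print("contact");break
arm.pause(.2);print(arm.read_tool_pos()-at(.017,.3035),(arm.read_ft_force()-f0).round(2),arm.read_time())
ims=[snapshot("side"),snapshot("top")]
cv2.imwrite("pics/i.png",np.hstack([cv2.resize(ims[0][200:280,220:320],(400,320),interpolation=2),cv2.resize(ims[1][100:180,155:255],(400,320),interpolation=2)]))
E
```

```text
ring [0.60290481 0.10299154 0.215     ]
err [ 0.00023081 -0.0002566   0.00101615] f0 [ 0.30438663  0.31019091 -1.6509012 ] 8.975
0.06 [0.42 0.08 0.51]
0.05 [-1.02 -0.42 -0.1 ]
0.04 [-0.57 -0.96  0.07]
0.032 [-0.74 -0.39  0.87]
0.024 [-0.74 -0.14  0.04]
0.017 [-0.58  0.09 -0.6 ]
[ 5.73128165e-05 -2.42898094e-04 -1.00876686e-03] [-0.01 -0.1   1.12] 11.2083
```

View pics/i.png

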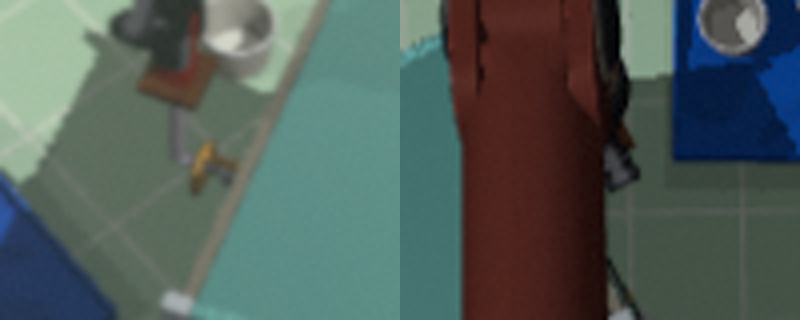

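The side view shows the toe running through the ring with the lip beyond it, and there was no contact force. I'll pull down under force control.

```bash
cat > pull.py <<'E'
from h import *
from station import arm,snapshot
f0=np.load("f0.npy")
def F():
    v=[]
    for _ in range(3):v.append(arm.read_ft_force());arm.pause(.01)
    return np.mean(v,0)-f0
def at(z,back=.017):
    o=RING-back*CX;o[2]=z;return tcp(o)
z=.3025;zc=None;t0=arm.read_time();hit=0
log=[]
while z>.18:
    tr=(zc-z) if zc else 0
    st=.003 if zc is None else (.004 if tr<.05 else .001)
    z-=st;arm.line_to(at(z),.05 if st>.002 else .03)
    f=F();zt=arm.read_tool_pos()[2];log.append((z,zt,*f))
    if zc is None and f[2]>2:zc=z+st;print("contact z",z)
    if f[2]>13.5 or np.hypot(f[0],f[1])>8:hit=1;break
    if tr>.108 or arm.read_time()-t0>22:break
L=np.array(log);np.save("pull.npy",L)
print(np.c_[L[:,:2]*1000,L[:,2:]].round(1)[::2 if len(L)<60 else 3].tolist());print(np.c_[L[-6:,:2]*1000,L[-6:,2:]].round(1));print(hit,arm.read_time(),arm.read_opening())
E
python3 pull.py
```

```text
contact z 0.2875
[[299.5, 403.2, 0.1, -0.4, 0.7], [290.5, 394.8, -0.0, 0.3, 1.5], [279.5, 383.3, 1.1, -0.3, 3.4], [267.5, 371.4, 1.2, -0.5, 3.5], [255.5, 359.5, 2.2, -0.4, 4.4], [243.5, 347.5, 2.0, -0.3, 4.5], [237.5, 341.5, 2.0, 0.0, 5.0], [234.5, 338.4, 2.0, -0.3, 4.8], [231.5, 335.4, 2.5, -0.3, 5.1], [228.5, 332.4, 2.7, -0.1, 4.7], [225.5, 329.4, 2.6, -0.8, 4.9], [222.5, 326.4, 3.1, -0.2, 4.5], [219.5, 323.4, 2.6, -0.6, 5.2], [216.5, 320.4, 3.0, 0.1, 5.0], [213.5, 317.5, 3.2, -0.5, 6.0], [210.5, 315.3, 2.2, -0.5, 8.3], [207.5, 312.5, 2.0, -0.8, 8.9], [204.5, 309.6, 1.8, -0.7, 9.4], [201.5, 306.8, 1.8, -0.2, 10.0], [198.5, 302.7, 2.6, 0.1, 5.4], [195.5, 299.3, -1.0, -0.4, 5.7], [192.5, 297.5, -2.5, -0.8, 9.4]]
[[ 1.955e+02  2.993e+02 -1.000e+00 -4.000e-01  5.700e+00]
 [ 1.945e+02  2.985e+02 -1.700e+00 -1.000e-01  5.600e+00]
 [ 1.935e+02  2.977e+02 -1.800e+00 -4.000e-01  6.400e+00]
 [ 1.925e+02  2.975e+02 -2.500e+00 -8.000e-01  9.400e+00]
 [ 1.915e+02  2.973e+02 -3.700e+00 -6.000e-01  1.320e+01]
 [ 1.905e+02  2.972e+02 -4.600e+00 -6.000e-01  1.640e+01]]
1 29.4583 0.19791438142165302
```

The load dropped from 10 to about 5.4 N as the catch clicked over, then rose to 16 N at the stop. I'll ease off and see whether the sash stays.

Run:
```python
from h import *
from station import arm,snapshot
f0=np.load("f0.npy")
def at(zt,back=.017):
    o=tcp(RING-back*CX);o[2]=zt;return o
for z in(.2965,.299,.302,.306,.3102):
    arm.line_to(at(z),.04);arm.pause(.05);print(z,arm.read_tool_pos()[2].round(4),(arm.read_ft_force()-f0).round(2))
arm.pause(.1);w=snapshot("wrist");s=snapshot("side")
cv2.imwrite("pics/u.png",np.hstack([cv2.resize(s[200:280,220:320],(400,320),interpolation=2),cv2.resize(w[140:340,130:380],(400,320),interpolation=2)]));print(arm.read_time(),arm.read_tool_pos())
```

```text
0.2965 0.2974 [-1.06  0.51  8.09]
0.299 0.2991 [-0.86  0.43  4.92]
0.302 0.3011 [ 0.13  0.07 -0.13]
0.306 0.306 [-1.25 -1.04  0.7 ]
0.3102 0.3104 [-0.34 -0.5   0.58]
31.1667 [0.60992197 0.08923338 0.31011805]
```

View pics/u.png

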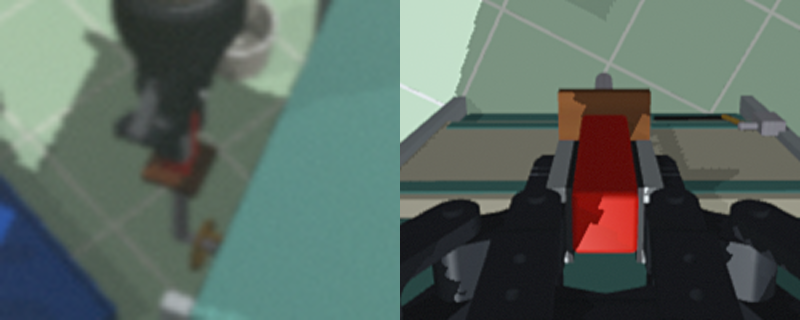

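The force fell to zero at TCP z = 0.301 and stayed there, so the catch holds the sash. The pole hasn't shifted in the hand (collar edge at row 196, as before). I'll raise 3 mm more and back out.

Run:
```python
from h import *
from station import arm,snapshot
f0=np.load("f0.npy")
def at(zt,back=.017,lat=0):
    o=tcp(RING-back*CX+lat*CY);o[2]=zt;return o
arm.line_to(at(.3132),.04)
for b in(.024,.031,.038,.045,.055,.065,.09):
    arm.line_to(at(.3132,b),.06);f=(arm.read_ft_force()-f0);print(b,f.round(2),arm.read_tool_pos()[2].round(4))
    if np.linalg.norm(f)>5:print("CONTACT");break
else:
    arm.line_to(at(.45,.10),.2)
    p=at(.4475,.03,.05)
    arm.line_to(p,.2);arm.pause(.1)
    P,Q=arm.read_tool_pos(),arm.read_eef_rot();w=snapshot("wrist");cv2.imwrite("pics/v.png",cv2.resize(w[120:300,110:350],(800,600),interpolation=2))
    r=RING.copy()
    for d in(.07,.085,.1):r[2]=.215-d;print(d,wproj(P,Q,r))
print(arm.read_time())
```

```text
0.024 [ 0.02 -0.03  0.29] 0.3132
0.031 [-0.15 -0.52  0.39] 0.3132
0.038 [-0.3  -0.28 -0.21] 0.3132
0.045 [-0.74 -0.1   0.68] 0.3132
0.055 [-0.27 -0.48 -0.14] 0.3132
0.065 [-0.02 -0.92  1.43] 0.3132
0.09 [-0.07  0.3   1.34] 0.3131
0.07 (np.float64(219.83637739373117), np.float64(192.05361434218443))
0.085 (np.float64(221.21535377481132), np.float64(189.3938407663284))
0.1 (np.float64(222.4973095408127), np.float64(186.92120082948202))
35.25
```

View pics/v.png

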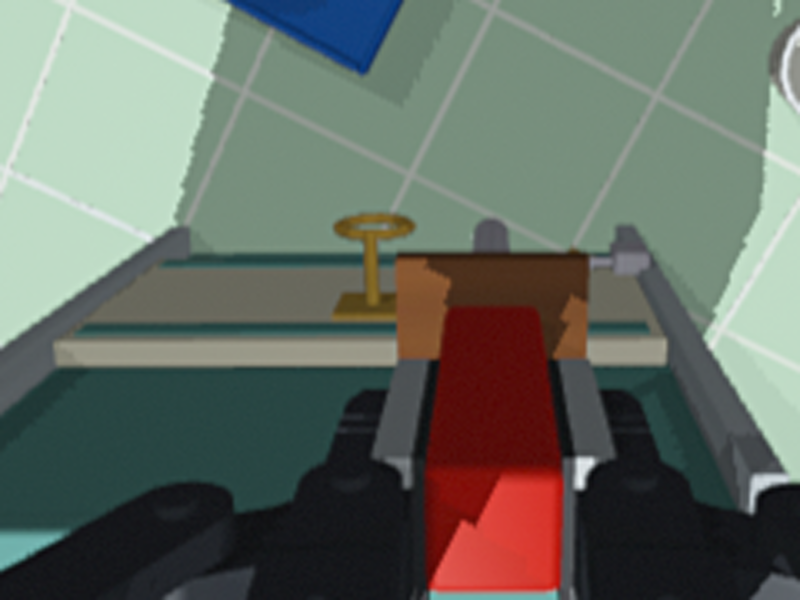

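The ring now sits at about pixel (222,187), which corresponds to roughly 95 mm of travel: the sash is down and holding with the hook off. I'll return the pole.

Run:
```python
from h import *
from station import arm,snapshot
q=ori(90.5);X,Y=.462,-.2755
o=tcp(RING-.10*CX+.05*CY);o[2]=.4475;arm.line_to(o,.2)
arm.movep([X,Y,.41],q);arm.pause(.3)
f0=arm.read_ft_force();e=arm.read_tool_pos()-[X,Y,.41];print(e,f0)
c=np.array([X-e[0],Y-e[1],0])
arm.line_to(c+[0,0,.30],.12);print((arm.read_ft_force()-f0).round(2))
z=.30
while z>.226:
    z-=.006 if z>.24 else .001
    arm.line_to(c+[0,0,z],.06);f=np.mean([arm.read_ft_force() for _ in range(2)],0)-f0
    if np.linalg.norm(f)>2.2:
        arm.pause(.05);f=arm.read_ft_force()-f0
        if np.linalg.norm(f)>2.2:break
print("z",z,arm.read_tool_pos(),f.round(2),arm.read_time())
P,Q=arm.read_tool_pos(),arm.read_eef_rot();np.savez("k.npz",P=P,Q=Q)
w=snapshot("wrist");s=snapshot("side")
cv2.imwrite("pics/k.png",np.hstack([cv2.resize(s[110:180,175:262],(400,320),interpolation=2),cv2.resize(w[90:310,120:395],(400,320),interpolation=2)]))
```

```text
[ 6.98308836e-04  7.86394468e-04 -8.63213100e-05] [-0.78314387  0.14209773 -0.78847385]
[ 1.01 -0.51 -0.08]
z 0.22799999999999992 [ 0.46145356 -0.27646741  0.2291947 ] [-0.39  0.97  7.35] 43.8333
```

View pics/k.png

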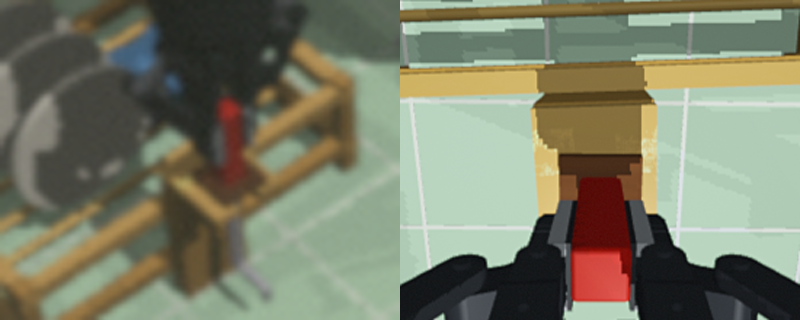

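The collar sits on the fork at the same hand height as at the pick-up (0.2292 m). I'll ease the press, correct 1 mm, release, and check.

Run:
```python
from h import *
from station import arm,snapshot
arm.line_to([.462,-.2755,.2295],.03);arm.pause(.1);print(arm.read_tool_pos(),arm.read_ft_force())
arm.move_gripper(0.5);print(arm.read_opening())
arm.move_gripper(1.0)
arm.line_to([.462,-.2755,.30],.15);arm.line_to([.462,-.2745,.37],.2,ori(92));arm.pause(.15)
P,Q=arm.read_tool_pos(),arm.read_eef_rot();w=snapshot("wrist");t=snapshot("top");s=snapshot("side")
for n,i in zip("wts",(w,t,s)):cv2.imwrite(f"pics/f_{n}.png",i)
H=cv2.cvtColor(w,cv2.COLOR_BGR2HSV);M=cv2.inRange(H,(0,150,150),(8,255,255));M[:,:230]=0;M[:,280:]=0
r=cv2.boundingRect(max(cv2.findContours(M,0,2)[0],key=cv2.contourArea));u,v=r[0]+r[2]/2-.5,r[1]+r[3]/2-.5
print(r,"handle top now",wplane(P,Q,u,v,.195),"was .4618 -.2772",arm.read_time())
a=cv2.resize(w[120:210,215:300],(400,424),interpolation=2);b=cv2.resize(s[190:300,200:304],(400,424),interpolation=2)
cv2.imwrite("pics/f.png",np.hstack([a,b]))
```

```text
[ 0.46204316 -0.27532655  0.22925122] [ 1.23900663  0.7268829  -0.99559449]
0.49765889521075124
(247, 184, 19, 17) handle top now [ 0.46098056 -0.27715256  0.195     ] was .4618 -.2772 46.5667
```

View pics/f.png

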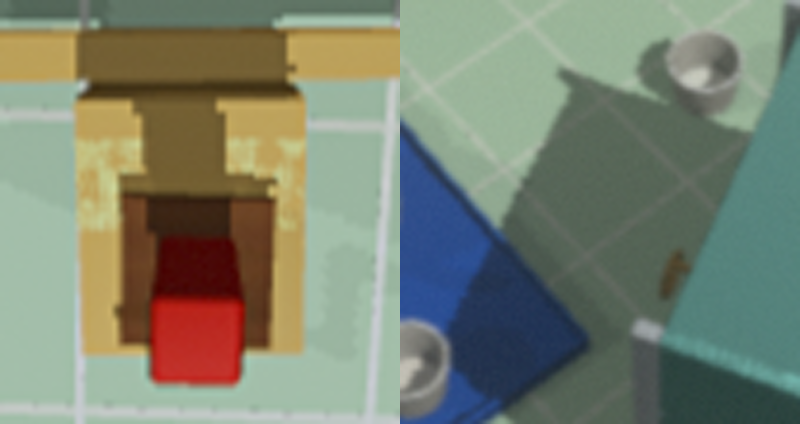

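The pole hangs upright in the fork within 1 mm of where it was. The ring is still low, so the sash is holding, and cup_b is undisturbed. I'm handing in.

Run:
```python
from station import arm,ticket
print(ticket.finish_job(),arm.read_time())
```

```text
the job is handed in; nothing more can be done
the job is handed in; nothing more can be done
```

The sash is down and caught, and the pole is back in its fork. I handed the job in with the clock at about 47 s of the 64 s allowed.

- **Pull:** I hooked the small red pole into the ring and pulled in steps. Vertical load rose to about 10 N, dropped to about 5 N as the catch clicked, then reached 16.4 N at the stop (about 17 N with the sideways part).
- **Catch:** With the hook off, the force read zero within its noise of about 1 N. The ring sits at about 95 mm of travel in the wrist view and was still low in the last side view.
- **Pole:** It hangs seated and upright. Its handle top is within 1 mm of the original position by the wrist camera, and it seated at the same hand height as at pick-up.
- **Teapot and cups:** The arm stayed clear of all three. The two cups look undisturbed in the last side view. The teapot was outside that crop, so I did not check it at the end.

**Disagreements:**
- The pole first hung about 3° off the fork's axis. I put it back about 2° off.
- The collar touched the fork with 7 N when I set it down; I eased that off before letting go.
- After the click the hand moved about 5 mm or more before the stop, where 2 to 3 mm was stated.

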